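Load the slide press on its ratchet post

TASK

Load the slide press: lift its weighted arm by the round knob, click by click and without squeezing the release paddle, until the pawl holds it on the topmost tooth. Then slide the tray of glass slides all the way home under the raised foot. Finally squeeze the release, lower the weight until the foot rests on the slides, setting it down gently, neither dropping it the last few millimetres nor pressing hard on the glass, and let go, leaving the things round the press where they are.

Things in the scene. Friction and masses are not known exactly. Their poses are not given: they have to be found in the camera images.
- stand: Fixed press: grey base plate (x -135..45, y -85..145, 10 mm thick) with a steel post 165 mm high. Origin at table level under the post; y along the tray track to the side where the tray comes out, x away from the track, z up. The post's -y side has four 5 mm saw teeth, 10 mm apart, flat on top: the pawl passes upward and is caught downward.
- height (a joint): Height of the sliding carriage, m: 0 down (the start), upper end stop 0.076. Coming down, the pawl catches at 0.040, 0.050, 0.060 and 0.070 (topmost tooth). Below 0.040 there are no teeth: only your hold or the slides carry the weight there. It moves 0.5 to 0.7 kg with 1 N friction; each click upward takes about 3 N more.
- carriage: All that slides on the post: aluminium cheeks round it, the release grip on top, and the weighted arm with knob, weight and foot. Origin on the post's axis at worktop level when it is down; axes as the stand's.
- release_grip (a point): Middle of the squeezed release grip over the post. A metal bar fixed to the carriage (outer face at y +15.5 mm) faces the black sprung paddle (outer face at y -25.5 mm at rest, -15.5 squeezed); both 30 mm wide, up to 17 mm above this point; bridge 29 mm below. Pinched along y from above, here, the pawl leaves the teeth and the carriage can be carried up and down. Axes as the stand's.
- release (a joint): Angle of the sprung rocker with the paddle above and the pawl below, rad: 0 at rest (pawl in), up to 0.065 riding over a tooth, from 0.07 clear of the teeth, 0.13 fully squeezed. The spring asks 3 to 6 N at the paddle.
- tray_out (a joint): How far the tray is out, m: 0 = fully home against its stop (slides centred under the foot), up to 0.10; starts 0.066 to 0.095. It slides along stand y, home is toward -y, 2.5 N friction.
- tray_handle (a point): On the axis of the upright round white pin at the tray's outer (+y) end, 42 mm above the worktop. Pin 14 mm across, cap 18 mm, standing from 19 to 64 mm above the worktop, 100 mm from the slides' centre. Push or pinch it. Axes as the stand's.
- tray: White tray 66 x 102 mm (y -42..60) on its track, carrying two stacks of glass slides (together 54 x 78 x 9 mm, top face 37 mm above the worktop). Origin at worktop level under the slides' centre; axes as the stand's.
- slide_box: Bystander: red and white carton of slides 118 x 78 x 28 mm, origin under its centre.
- bench_timer: Bystander: red bench timer 62 x 73 x 57 mm, origin under its centre.
- tape_ring: Bystander: beige roll of tape, 93 mm in diameter, 24 mm high, origin under its centre.
- foot_rod (a point): On the arm's axis, 196 mm below the knob's middle. The foot, a black rubber disc 38 mm across on a screw, has its underside here or up to 22 mm lower: the screw was left anywhere in that range and the foot is not reported, so it meets the slides with the carriage anywhere from 0.004 to 0.026 and has to be felt. Its rubber gives about 1 mm per 8 N.
- knob (a point): Middle of the black round knob on the weighted arm (32 mm across, 30 mm high; arm surface 30 mm below this point), 75 mm from the post to stand -x, 229 mm above the worktop when down. A rod with a 48 mm steel weight hangs below it. Axes as the stand's.

How it is judged:
By the outcome, as a careful person would: the job done as asked, in the order asked, and still so for the second after the job is handed in, with the robot touching nothing.
It also fails if it takes over 64 s, if anything falls off the work surface, if the arm or the gripper's body presses on something with over 40 N, if the wrist force passes 120 N, or if a joint passes its speed limit or range.

ROBOT

A 7-joint arm with a two-finger parallel gripper is mounted at the origin on a cart in front of the work surface, level with it; the furniture and walls round the work are solid. World frame = base frame: x ahead of the robot, y to its left, z up, the work surface at z = 0. Lengths are in m, angles in rad, forces in N, time in s.
With the tool pointing down it reaches from about 0.4 to 0.875 m from the base axis. Payload 6.5 kg.
Tool frame: the origin (TCP) lies where the fingers leave the gripper's body, on its centre line; the fingertips stand 73 mm ahead of it and the grasp point (between the pads) lies 54 mm ahead of it; z points along the fingers, y is the line along which they close (so a half turn about z gives the same grasp; the last joint's range is limited). The gripper opens to 85 mm and grips with 20 to 120 N. Pads are 22 mm wide; open, the fingers measure 114 mm over their backs; the gripper's body (76 mm by 85 mm) begins 54 mm behind the grasp point. The pads swing forward as they close: fully open they stand 13 mm farther back than shut.
Start: joints at [1.254, 0.536, -0.004, 1.538, 0.003, 1.067, -0.071], TCP at [0.161, -0.63, 0.304] pointing down, gripper open.
Joint ranges: [-2.7, 2.7], [-0.37, 2.16], [-1.27, 1.26], [0.24, 2.4], [-1.31, 4.45], [0.19, 1.91], [-2.76, 2.76]. Speed limits (rad/s): [2.39, 2.39, 3.14, 3.14, 3.14, 3.14, 3.14].

INTERFACE

Orientations are given as [roll, pitch, yaw] about the fixed x, y, z axes, in that order (R = Rz(yaw) Ry(pitch) Rx(roll)).
In Python, from cell import get_state, camera, sign_off gives the robot as it stands.
- The arm moves only by the shell command python3 -m crank 'ROWS' [FORCE]. ROWS is a JSON object of lists of equal length, an entry for each row: "delta_rot": the turn, a rotation vector about the tool's x, y, z in degrees, a list of three; "slide": the shift along the tool's x, y, z in mm, a list of three; "gripper": the opening, from 0 (shut) to 1 (fully open). A call has 1 to 8 rows; each row shifts and turns the commanded pose from where the row before left it, along the tool's axes as they then stand; what a row does not reach is not made up. A row lasts 1/8 s, in which the tool goes at most 62.5 mm and 10.7 degrees, less where a joint would pass 70% of its speed; a pose out of reach is approached as far as the arm can. A call with a gripper value outside its range is refused whole. The fingers move at their own pace and stop on an object; FORCE is the grip in N (left out, the last holds). Time passes only in rows, so rows that do not move let the fingers close. It gives the time, the measured TCP pose, the force, the opening and the grip force at its end, in the units of the state.
- get_state(): the state, without advancing time (a new reading comes with each control period).
- camera(name): name is "side" or "top" or "wrist"; returns a dict with "img" (400x640x3 uint8, red, green, blue), "camera_matrix" (3x3 intrinsics, pixels), "k1" (the pictures are not rectified: a ray, as slopes to the right and down, at radius r is drawn at 1 + k1 r^2 times it, then the intrinsics apply), "R" (3x3) and "t" (3): a world point X has camera coordinates R X + t; the wrist camera has in their place "T_tool_cam" (4x4, takes a point from camera to tool coordinates, whose origin is the TCP and whose axes are the flange's). Camera axes: x right, y down, z forward; pixel columns grow to the right and rows downward; lengths in m; the calibration is good to about 2 mm. A picture is of the moment at which its call begins: read the wrist's pose just before it. There is no depth.
- sign_off(): hands the job in; it is judged then, once.
The state is a dict: "clock": time; "joints": joint angles; "joint_velocities": joint speeds; "joint_efforts": joint torques, N m; "position": TCP position; "ee_rot": TCP orientation; "force": force on the tool from outside, world axes, zero at the start; "wrist_torque": the same for the moment, N m; "width": finger opening in m; "grasp_force": force on a finger pad.
Only numpy, scipy, OpenCV 4.12 (cv2) and the standard library are available. Lean on these libraries where they do the work, as an engineer would, in place of code of your own. Each camera call takes 0.05 s, during which the arm holds its last target. There are 200 camera calls.

## Working session

There is one attempt and no reset: what is moved stays moved. The work goes in short steps, Python scripts to look and compute and a shell command to move; the robot and the scene stay as the last step left them, time stands still between calls to the robot, and variables do not carry over. Pictures are saved under pics/ and viewed, at most 10 in all, crops included, and the job is handed in when it is done.

```bash
mkdir -p pics; ls; python3 - <<'E'
from cell import get_state,camera
import cv2,numpy as np
s=get_state();print({k:np.round(v,3).tolist() for k,v in s.items()})
for n in("side","top"):
    c=camera(n);cv2.imwrite(f"pics/{n}0.png",c["img"][:,:,::-1]);print(n,{k:np.round(v,4).tolist() for k,v in c.items() if k!="img"})
E
```

```text
pics
{'clock': 0.0, 'joints': [1.254, 0.537, -0.004, 1.539, 0.003, 1.067, -0.071], 'joint_velocities': [0.0, 0.001, 0.0, 0.001, -0.002, 0.0, 0.001], 'joint_efforts': [0.0, -58.341, 1.048, -25.91, 0.012, 0.01, -0.0], 'position': [0.161, -0.629, 0.303], 'ee_rot': [-3.14, 0.0, 0.251], 'force': [0.48, 0.323, -0.052], 'wrist_torque': [-0.008, 0.031, 0.055], 'grasp_force': 0.0, 'width': 0.086}
side {'camera_matrix': [[431.7459, 0.0, 319.422], [0.0, 431.7459, 199.9975], [0.0, 0.0, 1.0]], 'k1': 0.0215, 'R': [[-0.9398, -0.3418, 0.0022], [-0.18, 0.4894, -0.8533], [0.2906, -0.8023, -0.5215]], 't': [0.529, 0.2412, 1.1258]}
top {'camera_matrix': [[508.611, 0.0, 316.1769], [0.0, 508.611, 198.0656], [0.0, 0.0, 1.0]], 'k1': -0.002, 'R': [[0.009, -0.9997, -0.0236], [-0.997, -0.0072, -0.0771], [0.0769, 0.0242, -0.9967]], 't': [-0.0043, 0.5884, 1.3887]}
```

View pics/side0.png

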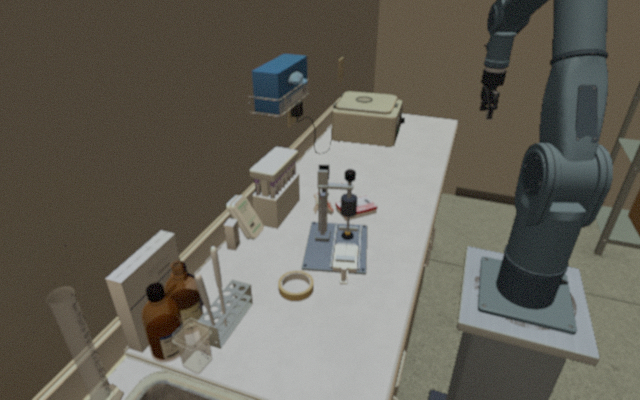

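View pics/top0.png

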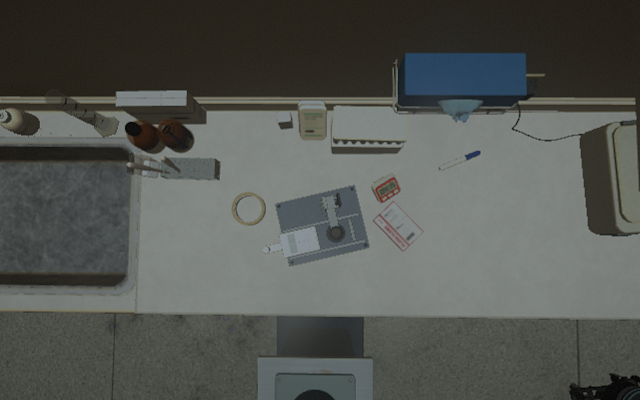

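The side view shows the press at about (335,230) with the robot to its right. In the top view, the base plate corners are near (276,203), (355,186), (369,245) and (289,265). The knob is near (336,232), the post near (330,200) and the tray pin near (267,250). The timer, slide box and tape ring stand clear of the press.

```bash
cat > h.py <<'E'
import numpy as np,cv2
from cell import get_state,camera
from scipy.spatial.transform import Rotation as Ro
def ray(c,px,s=None):
    K=c["camera_matrix"];d=np.array([(px[0]-K[0][2])/K[0][0],(px[1]-K[1][2])/K[1][1]])
    u=d.copy()
    for _ in range(10):u=d/(1+c["k1"]*(u@u))
    v=np.array([*u,1.])
    if "R" in c:R=np.array(c["R"]);return -R.T@np.array(c["t"]),R.T@v
    T=np.array(c["T_tool_cam"]);R=Ro.from_euler("xyz",s["ee_rot"]).as_matrix()
    return R@T[:3,3]+s["position"],R@T[:3,:3]@v
def onz(c,px,z,s=None):
    o,d=ray(c,px,s);return o+d*(z-o[2])/d[2]
def proj(c,X,s=None):
    if "R" in c:p=np.array(c["R"])@X+c["t"]
    else:
        R=Ro.from_euler("xyz",s["ee_rot"]).as_matrix();T=np.array(c["T_tool_cam"])
        p=T[:3,:3].T@(R.T@(np.array(X)-s["position"])-T[:3,3])
    u=p[:2]/p[2];u=u*(1+c["k1"]*(u@u));K=c["camera_matrix"]
    return np.array([K[0][0]*u[0]+K[0][2],K[1][1]*u[1]+K[1][2]])
E
python3 - <<'E'
from h import *
c=camera("top")
L=np.array([(45,145),(45,-85),(-135,-85),(-135,145)])/1e3
P=np.array([onz(c,p,.01)[:2] for p in [(276,203),(355,186),(369,245),(289,265)]])
lc=L-L.mean(0);pc=P-P.mean(0)
a=np.arctan2((lc[:,0]*pc[:,1]-lc[:,1]*pc[:,0]).sum(),(lc*pc).sum())
R=np.array([[np.cos(a),-np.sin(a)],[np.sin(a),np.cos(a)]])
o=P.mean(0)-R@L.mean(0);print("stand",o,np.degrees(a),"res",P-(L@R.T+o))
print("knob pred",o+R@[-.075,0],"seen",onz(c,(336,232),.244)[:2])
print("pin seen",onz(c,(267,250),.064)[:2], (onz(c,(267,250),.064)[:2]-o)@R)
im=c["img"][160:290,225:435];cv2.imwrite("pics/t1.png",cv2.resize(im,(800,495),interpolation=cv2.INTER_CUBIC)[:,:,::-1])
E
```

```text
stand [ 0.56601517 -0.0354327 ] 13.375461110265272 res [[-1.54886869e-03 -2.71519657e-03]
 [-5.40546083e-03  9.96624778e-05]
 [ 5.55157404e-03  2.45183869e-03]
 [ 1.40275548e-03  1.63695403e-04]]
knob pred [ 0.49304954 -0.05278254] seen [ 0.49256266 -0.0516697 ]
pin seen [0.44475885 0.12998829] [-0.0797002   0.18898433]
```

View pics/t1.png

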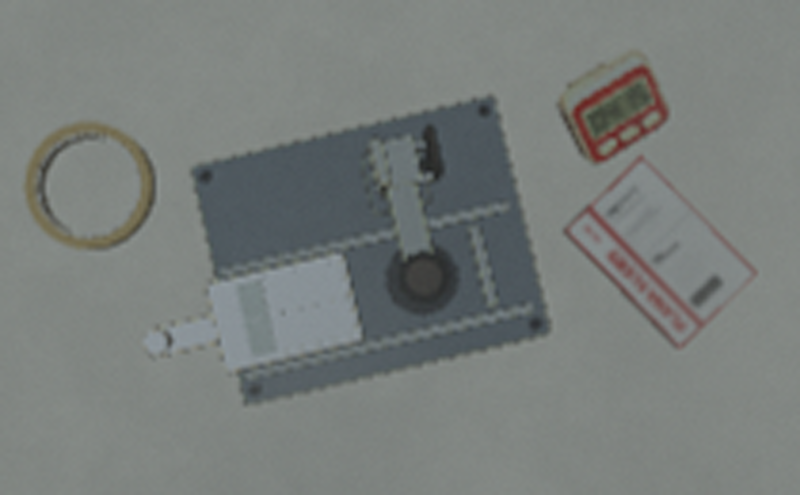

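```bash
python3 -m crank '{"delta_rot":[[0,0,1],[0,0,0],[0,0,0],[0,0,0],[0,0,0],[0,0,0],[0,0,0],[0,0,0]],"slide":[[38,-38,-10],[38,-40,-10],[38,-40,-10],[38,-40,-10],[38,-40,-10],[38,-40,-10],[38,-40,-10],[38,-40,-10]],"gripper":[1,1,1,1,1,1,1,1]}' 40
```

```text
clock: 1.15
position: [0.3832, -0.2478, 0.3842]
ee_rot: [3.141, 0.0, 0.233]
force: [0.8, 0.4, -0.4]
width: 0.0854
grasp_force: 0.0
```

```bash
python3 -m crank '{"delta_rot":[[0,0,0],[0,0,0],[0,0,0],[0,0,0],[0,0,0]],"slide":[[38,-41,-5],[38,-41,-5],[38,-41,0],[37,-42,0],[0,0,0]],"gripper":[1,1,1,1,1]}'
python3 - <<'E'
from h import *
s=get_state();c=camera("wrist");print(s["position"],s["ee_rot"],np.round(c["T_tool_cam"],3).tolist())
cv2.imwrite("pics/w1.png",c["img"][:,:,::-1])
a=np.radians(13.4);x=np.array([np.cos(a),np.sin(a),0]);o=np.array([.566,-.0354,0])
print(proj(c,o-.075*x+[0,0,.244],s),proj(c,o+[0,0,.23],s))
E
```

```text
clock: 1.78
position: [0.4926, -0.0493, 0.3938]
ee_rot: [-3.139, -0.001, 0.241]
force: [-0.8, -0.1, 0.1]
width: 0.0852
grasp_force: 0.0
[ 0.49262595 -0.04928269  0.39382026] [-3.13947773e+00 -1.04864493e-03  2.41443113e-01] [[-0.001, -0.957, -0.291, 0.074], [1.0, -0.001, -0.0, 0.001], [-0.0, -0.291, 0.957, -0.07], [0.0, 0.0, 0.0, 1.0]]
[320.53209251 207.37640557] [321.35742701 109.56669644]
```

View pics/w1.png

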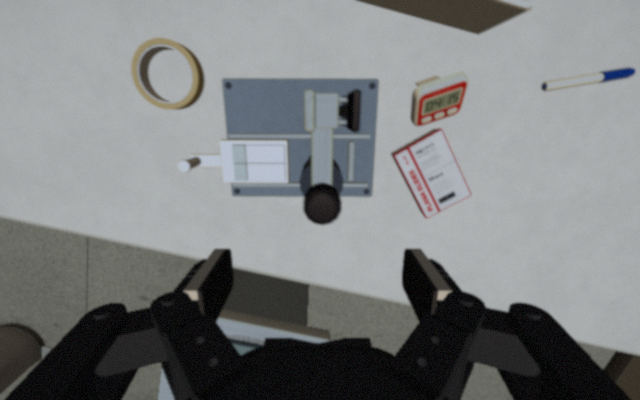

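The wrist view shows the knob top at (322,204), against a predicted (320.5,207). The plate edges run parallel to the picture, so the yaw is right. The press grip is near (335,108) and the pin near (185,164).

```bash
python3 -m crank '{"delta_rot":[[0,0,0],[0,0,0],[0,0,0],[0,0,0],[0,0,0]],"slide":[[1,4,35],[0,0,35],[0,0,30],[0,0,9],[0,0,0]],"gripper":[1,1,1,1,1]}'
python3 - <<'E'
from h import *
s=get_state();print(s["position"],s["joints"])
E
python3 -m crank '{"delta_rot":[[0,0,0],[0,0,0],[0,0,0],[0,0,0],[0,0,0]],"slide":[[0,0,0],[0,0,0],[0,0,0],[0,0,0],[0,0,0]],"gripper":[0,0,0,0,0]}' 60
```

```text
clock: 2.45
position: [0.4932, -0.0585, 0.285]
ee_rot: [3.141, 0.001, 0.232]
force: [-0.7, -0.2, 0.1]
width: 0.0858
grasp_force: 0.0
[ 0.4931933 -0.0585048  0.2850006] [ 0.35779404  0.32968412 -0.39779235  1.9366208   0.16033265  0.90622733
 -1.45867279]
clock: 3.08
position: [0.4929, -0.0526, 0.2864]
ee_rot: [-3.136, -0.0, 0.237]
force: [-8.2, 14.5, 16.0]
width: 0.0297
grasp_force: 58.4
```

```bash
python3 -m crank '{"delta_rot":[[0,0,0],[0,0,0],[0,0,0]],"slide":[[-1,-5,0],[0,0,-2],[0,0,0]],"gripper":[0,0,0]}'
```

```text
clock: 3.45
position: [0.4925, -0.0522, 0.2874]
ee_rot: [-3.141, -0.004, 0.234]
force: [5.6, 2.7, -4.8]
width: 0.0296
grasp_force: 59.9
```

```bash
python3 -m crank '{"delta_rot":[[0,0,0],[0,0,0],[0,0,0],[0,0,0],[0,0,0],[0,0,0],[0,0,0],[0,0,0]],"slide":[[0,0,-6],[0,0,-6],[0,0,-6],[0,0,-6],[0,0,-6],[0,0,-6],[0,0,0],[0,0,0]],"gripper":[0,0,0,0,0,0,0,0]}'
python3 -m crank '{"delta_rot":[[0,0,0],[0,0,0],[0,0,0],[0,0,0],[0,0,0],[0,0,0],[0,0,0],[0,0,0]],"slide":[[0,0,-5],[0,0,-5],[0,0,-5],[0,0,-5],[0,0,-5],[0,0,-4],[0,0,0],[0,0,0]],"gripper":[0,0,0,0,0,0,0,0]}'
```

```text
clock: 4.45
position: [0.4925, -0.0522, 0.3233]
ee_rot: [-3.141, -0.004, 0.234]
force: [5.4, 2.2, -3.9]
width: 0.0296
grasp_force: 61.3
clock: 5.45
position: [0.4926, -0.0522, 0.3519]
ee_rot: [-3.141, -0.004, 0.234]
force: [7.6, 2.2, -7.1]
width: 0.0299
grasp_force: 62.3
```

```bash
python3 -m crank '{"delta_rot":[[0,0,0],[0,0,0],[0,0,0],[0,0,0]],"slide":[[0,0,-4],[0,0,-3.5],[0,0,0],[0,0,0]],"gripper":[0,0,0,0]}'
python3 -m crank '{"delta_rot":[[0,0,0],[0,0,0],[0,0,0],[0,0,0]],"slide":[[0,0,2],[0,0,2],[0,0,1],[0,0,0]],"gripper":[0,0,0,0]}'
```

```text
clock: 5.95
position: [0.4925, -0.0522, 0.3597]
ee_rot: [-3.141, -0.004, 0.234]
force: [6.2, 2.1, -3.8]
width: 0.0292
grasp_force: 62.6
clock: 6.45
position: [0.4925, -0.0521, 0.356]
ee_rot: [-3.141, -0.004, 0.234]
force: [1.7, 2.0, 7.0]
width: 0.0296
grasp_force: 63.8
```

```bash
python3 -m crank '{"delta_rot":[[0,0,0],[0,0,0],[0,0,0],[0,0,0],[0,0,0],[0,0,0],[0,0,0],[0,0,0]],"slide":[[0,0,0],[0,0,0],[0,0,0],[0,0,0],[0,0,-20],[0,0,-25],[0,0,-15],[0,0,0]],"gripper":[1,1,1,1,1,1,1,1]}' 30
python3 - <<'E'
from h import *
s=get_state();c=camera("wrist");print(s["position"],s["ee_rot"],s["force"])
cv2.imwrite("pics/w2.png",c["img"][:,:,::-1])
a=np.radians(13.4);R=np.array([[np.cos(a),-np.sin(a)],[np.sin(a),np.cos(a)]]);o=np.array([.566,-.0354])
g=c["img"].astype(int)
print("knob pred",[proj(c,np.array([*(o+R@[-.075,0]),z]),s).round(1) for z in(.244,.304,.314)])
for z in(.25,.29,.3,.31): print(z,proj(c,np.array([*(o+R@[0,-.0255]),z]),s).round(1),proj(c,np.array([*(o+R@[0,.0155]),z]),s).round(1))
E
```

```text
clock: 7.45
position: [0.4916, -0.0531, 0.4151]
ee_rot: [3.141, -0.002, 0.233]
force: [-0.1, -0.6, -0.0]
width: 0.0853
grasp_force: 0.0
[ 0.4916237  -0.0530833   0.41509203] [ 3.14087810e+00 -1.63193173e-03  2.33247131e-01] [-0.11654647 -0.59403311 -0.0453662 ]
knob pred [array([315.8, 197.6]), array([315.4, 223.4]), array([315.4, 229.2])]
0.25 [348.4 107.1] [295.5 107.2]
0.29 [354.8 106.5] [291.1 106.6]
0.3 [356.9 106.3] [289.7 106.4]
0.31 [359.2 106.1] [288.1 106.2]
```

View pics/w2.png

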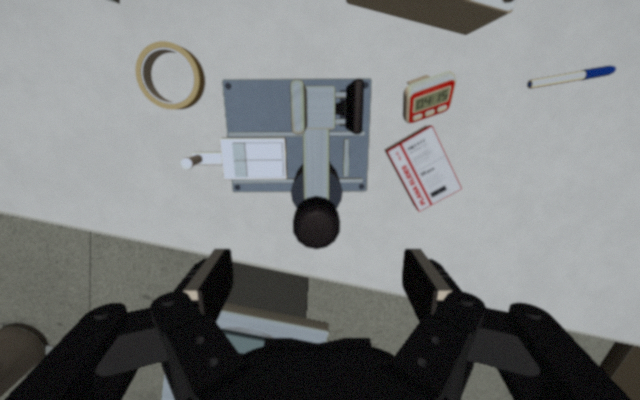

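The knob is at (317,223), the paddle bar at (356,106) and the metal bar at (297,106). The pin cap is at (187,162). I'll check the height with the side camera's knob shift and locate the pin.

```bash
python3 - <<'E'
from h import *
s=get_state();c=camera("side");w=camera("wrist");t=camera("top")
cv2.imwrite("pics/side2.png",c["img"][:,:,::-1])
a=np.radians(13.4);R=np.array([[np.cos(a),-np.sin(a)],[np.sin(a),np.cos(a)]]);o=np.array([.566,-.0354])
k=o+R@[-.075,0]
for h in(0,.05,.06,.07):print(h,proj(c,np.array([*k,.229+h])).round(1))
A=cv2.imread("pics/side0.png",0).astype(np.float32);B=cv2.imread("pics/side2.png",0).astype(np.float32)
T=A[167:184,340:361];r=cv2.matchTemplate(B[120:190,320:380],T,cv2.TM_CCOEFF_NORMED);_,m,_,l=cv2.minMaxLoc(r)
print("match",m,l[0]+320-340,l[1]+120-167, r[l[1]-1:l[1]+2,l[0]].round(3))
b=[onz(w,p,.064,s) for p in [(187,162)]][0];print("pin wrist",b,(b[:2]-o)@R)
# pin in top: bright blob
g=cv2.cvtColor(t["img"],cv2.COLOR_RGB2GRAY);print(g[244:256,258:276])
cv2.imwrite("pics/sc.png",np.hstack([cv2.resize(x[120:280,270:410],None,fx=2.8,fy=2.8,interpolation=cv2.INTER_CUBIC) for x in (A,B)]))
E
```

```text
0 [349.9 175.1]
0.05 [350.7 158.7]
0.06 [350.8 155.3]
0.07 [351. 152.]
match 0.993943452835083 1 -23 [0.962 0.994 0.96 ]
pin wrist [0.44879959 0.13084187 0.064     ] [-0.07548353  0.18887703]
[[135 136 134 135 135 136 136 137 135 137 139 129 122 138 141 137 129 137]
 [136 134 136 136 135 134 135 129 121 139 141 134 123 146 146 149 150 150]
 [137 135 135 135 137 137 141 131 120 133 131 146 151 149 149 148 149 147]
 [135 135 136 136 134 134 148 145 145 132 104 120 153 150 149 148 150 149]
 [136 136 135 135 134 140 150 150 150 147 117  86 140 151 149 148 149 148]
 [135 135 135 135 140 152 150 150 149 153 132  75 117 151 150 149 148 149]
 [135 134 136 134 139 149 149 148 149 151 131  87 134 152 150 149 149 146]
 [134 135 135 134 134 139 151 151 150 148 132 121 150 147 141 131 134 139]
 [136 135 134 137 133 128 135 147 143 128 129 132 144 140 130 118 122 137]
 [135 134 137 136 137 132 120 130 135 119 129 117 137 136 136 136 135 135]
 [133 134 135 136 136 138 133 124 137 138 139 138 137 134 137 135 135 135]
 [135 134 136 136 137 137 138 138 138 138 138 138 138 137 135 135 135 135]][ WARN:0@0.913] global loadsave.cpp:1063 imwrite_ Unsupported depth image for selected encoder is fallbacked to CV_8U.
```

View pics/sc.png

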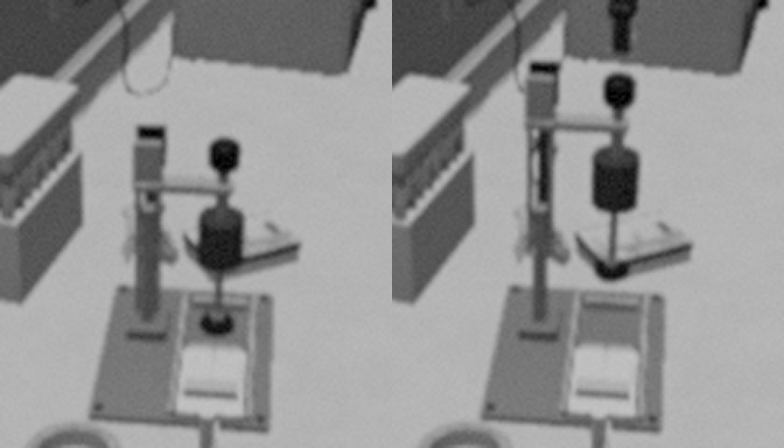

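The knob has moved up 23 px in the side view, which matches 0.070, so the pawl is on the topmost tooth. The pin is at stand (-75.5, 189).

```bash
python3 -m crank '{"delta_rot":[[0,0,0],[0,0,0],[0,0,0],[0,0,0],[0,0,0],[0,0,0],[0,0,0],[0,0,0]],"slide":[[1,-47,0],[0,-47,0],[0,-47,20],[0,-48,40],[0,0,60],[0,0,60],[0,0,60],[0,0,0]],"gripper":[0.4,0.4,0.4,0.4,0.4,0.4,0.4,0.4]}' 30
python3 -m crank '{"delta_rot":[[0,0,0]],"slide":[[0,0,0]],"gripper":[0.4]}' 30
python3 - <<'E'
from h import *
s=get_state();w=camera("wrist")
a=np.radians(13.4);R=np.array([[np.cos(a),-np.sin(a)],[np.sin(a),np.cos(a)]]);o=np.array([.566,-.0354])
print("tcp stand",(s["position"][:2]-o)@R,s["position"],"pin px pred",proj(w,np.array([.4488,.1308,.064]),s))
cv2.imwrite("pics/w3.png",w["img"][:,:,::-1])
E
```

```text
clock: 8.65
position: [0.4452, 0.1301, 0.1707]
ee_rot: [-3.142, 0.01, 0.234]
force: [-1.3, -0.2, 0.0]
width: 0.034
grasp_force: 0.0
clock: 8.78
position: [0.4494, 0.1315, 0.1759]
ee_rot: [-3.141, -0.002, 0.234]
force: [-0.8, -0.0, 0.8]
width: 0.0341
grasp_force: 0.0
tcp stand [-0.07475881  0.18942083] [0.44937855 0.13153882 0.17593316] pin px pred [316.42804941 225.91688684]
```

View pics/w3.png

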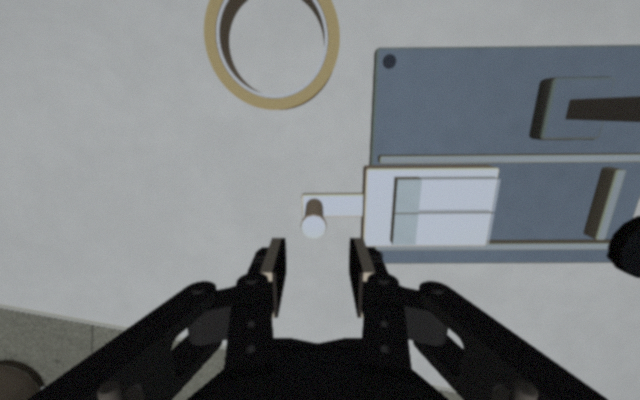

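The pin cap is at (314,226), within 3 px of the prediction, and the inner finger clears the tray's edge at column 363.

```bash
python3 -m crank '{"delta_rot":[[0,0,0],[0,0,0],[0,0,0],[0,0,0],[0,0,0],[0,0,0],[0,0,0]],"slide":[[0,0,30],[0,0,30],[0,0,16],[0,0,0],[0,0,0],[0,0,0],[0,0,0]],"gripper":[0.4,0.4,0.4,0.4,0,0,0]}' 30
```

```text
clock: 9.7
position: [0.4494, 0.1318, 0.0995]
ee_rot: [-3.141, -0.003, 0.234]
force: [-1.3, 2.9, 7.4]
width: 0.016
grasp_force: 29.2
```

```bash
python3 -m crank '{"delta_rot":[[0,0,0],[0,0,0],[0,0,0],[0,0,0],[0,0,0],[0,0,0],[0,0,0],[0,0,0]],"slide":[[0,10,0],[0,13,0],[0,13,0],[0,13,0],[0,13,0],[0,13,0],[0,7,0],[0,0,0]],"gripper":[0,0,0,0,0,0,0,0]}'
```

```text
clock: 10.7
position: [0.4691, 0.0507, 0.0995]
ee_rot: [3.141, -0.003, 0.232]
force: [1.7, -1.5, 4.7]
width: 0.016
grasp_force: 29.2
```

```bash
python3 -m crank '{"delta_rot":[[0,0,0],[0,0,0],[0,0,0],[0,0,0]],"slide":[[0,2,0],[0,2,0],[0,2,0],[0,0,0]],"gripper":[0,0,0,0]}'
```

```text
clock: 11.2
position: [0.4702, 0.046, 0.0995]
ee_rot: [-3.141, -0.003, 0.234]
force: [1.1, 1.5, 6.6]
width: 0.0162
grasp_force: 29.3
```

```bash
python3 -m crank '{"delta_rot":[[0,0,0],[0,0,0],[0,0,0]],"slide":[[0,2,0],[0,1,0],[0,0,0]],"gripper":[0,0,0]}'
```

```text
clock: 11.58
position: [0.4704, 0.0452, 0.0996]
ee_rot: [-3.139, -0.004, 0.236]
force: [-0.8, 7.7, 7.9]
width: 0.0162
grasp_force: 29.5
```

```bash
python3 -m crank '{"delta_rot":[[0,0,0],[0,0,0],[0,0,0]],"slide":[[0,1.5,0],[0,1.5,0],[0,0,0]],"gripper":[0,0,0]}'
```

```text
clock: 11.95
position: [0.4706, 0.0449, 0.0997]
ee_rot: [-3.136, -0.004, 0.238]
force: [-4.7, 15.3, 9.4]
width: 0.0162
grasp_force: 29.8
```

The force rises with no more motion at stand y ≈ 100, so the tray is against its stop. I'll release it, rise, and go above the release grip.

```bash
python3 -m crank '{"delta_rot":[[0,0,0],[0,0,0],[0,0,0],[0,0,0],[0,0,0],[0,0,0],[0,0,0],[0,0,0]],"slide":[[0,-2,0],[0,0,0],[0,0,0],[0,0,-15],[0,0,-50],[0,0,-60],[0,0,-60],[0,0,-60]],"gripper":[0,0.4,0.4,0.4,0.4,0.4,0.4,0.4]}'
python3 -m crank '{"delta_rot":[[0,0,0],[0,0,0],[0,0,0],[0,0,0],[0,0,0],[0,0,0],[0,0,0]],"slide":[[0,0,-50],[0,0,-20],[25,33,0],[25,33,0],[25,34,0],[0,0,0],[0,0,0]],"gripper":[0.4,0.4,1,1,1,1,1]}'
python3 - <<'E'
from h import *
s=get_state();w=camera("wrist")
a=np.radians(13.4);R=np.array([[np.cos(a),-np.sin(a)],[np.sin(a),np.cos(a)]]);o=np.array([.566,-.0354])
print("tcp stand",(s["position"][:2]-o)@R,s["position"],s["ee_rot"])
for z in (.29,.3,.31,.32):print(z,[proj(w,np.array([*(o+R@[x,y]),z]),s).round() for x,y in((.015,.0155),(-.015,.0155),(.015,-.0255),(-.015,-.0255))])
cv2.imwrite("pics/w4.png",w["img"][:,:,::-1])
E
```

```text
clock: 12.95
position: [0.4691, 0.0412, 0.3463]
ee_rot: [3.141, -0.0, 0.233]
force: [1.5, -1.0, 0.4]
width: 0.0338
grasp_force: 0.0
clock: 13.82
position: [0.5652, -0.0379, 0.4138]
ee_rot: [-3.141, 0.0, 0.234]
force: [-0.3, 0.4, -0.0]
width: 0.0854
grasp_force: 0.0
tcp stand [-0.00139172 -0.00219116] [ 0.56515397 -0.03785403  0.41379284] [-3.14090447e+00  3.32403237e-04  2.33859045e-01]
0.29 [array([290., 196.]), array([292., 236.]), array([349., 196.]), array([348., 236.])]
0.3 [array([289., 201.]), array([290., 242.]), array([351., 201.]), array([349., 242.])]
0.31 [array([288., 205.]), array([289., 248.]), array([352., 205.]), array([351., 248.])]
0.32 [array([286., 211.]), array([287., 256.]), array([354., 211.]), array([353., 256.])]
```

View pics/w4.png

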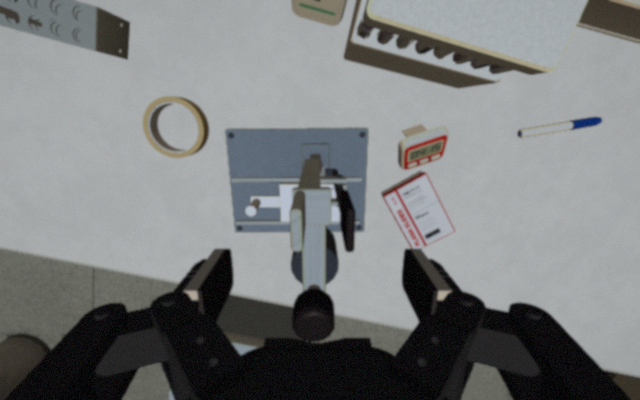

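The bar's top spans rows 208–250 near column 290, and the paddle's outer edge is at column 354. Both match a grip top at z ≈ 0.312, so the grip point is at ≈ 0.295. The tray is home under the raised foot.

```bash
python3 -m crank '{"delta_rot":[[0,0,0],[0,0,0],[0,0,0],[0,0,0],[0,0,0]],"slide":[[1,5,20],[0,0,25],[0,0,19],[0,0,0],[0,0,0]],"gripper":[1,1,1,1,1]}' 50
python3 -c "
from cell import get_state;s=get_state();print(s['position'],s['force'])"
```

```text
clock: 14.5
position: [0.5681, -0.0425, 0.3506]
ee_rot: [3.141, -0.001, 0.234]
force: [0.6, 0.6, 0.6]
width: 0.0858
grasp_force: 0.0
[ 0.56808907 -0.04246025  0.35060177] [0.60506932 0.56835549 0.5626074 ]
```

```bash
python3 -m crank '{"delta_rot":[[0,0,0],[0,0,0],[0,0,0],[0,0,0],[0,0,0]],"slide":[[0,0,0],[0,0,0],[0,0,0],[0,0,0],[0,0,0]],"gripper":[0,0,0,0,0]}' 50
```

```text
clock: 15.12
position: [0.5668, -0.0363, 0.3487]
ee_rot: [-3.134, 0.001, 0.24]
force: [-2.5, 16.8, -3.8]
width: 0.031
grasp_force: 53.2
```

```bash
python3 -m crank '{"delta_rot":[[0,0,0],[0,0,0],[0,0,0]],"slide":[[0,-6,0],[0,0,0],[0,0,0]],"gripper":[0,0,0]}'
cat > hgt.py <<'E'
from h import *
s=get_state();c=camera("side")
A=cv2.imread("pics/side0.png",0);B=cv2.cvtColor(c["img"],cv2.COLOR_RGB2GRAY)
T=A[167:184,340:361];r=cv2.matchTemplate(B[130:200,330:372],T,cv2.TM_CCOEFF_NORMED);_,m,_,l=cv2.minMaxLoc(r)
y=l[1];v=r[:,l[0]];q=(v[y-1]-v[y+1])/(2*(v[y-1]-2*v[y]+v[y+1])) if 0<y<len(v)-1 else 0
d=167-(y+q+130);print("corr",round(float(m),3),"shift px",d,"height~",d*.070/23.1,s["position"],s["force"])
E
python3 hgt.py
```

```text
clock: 15.5
position: [0.5666, -0.0358, 0.349]
ee_rot: [-3.14, -0.0, 0.235]
force: [1.6, 5.9, -6.8]
width: 0.0305
grasp_force: 53.7
corr 0.994 shift px 22.077759 height~ 0.0669023 [ 0.56658881 -0.03576546  0.34897222] [ 1.57953538  5.92392576 -6.83803647]
```

```bash
python3 -m crank '{"delta_rot":[[0,0,0],[0,0,0],[0,0,0],[0,0,0],[0,0,0],[0,0,0],[0,0,0],[0,0,0]],"slide":[[0,-2,0],[0,0,4],[0,0,6],[0,0,6],[0,0,6],[0,0,6],[0,0,4],[0,0,0]],"gripper":[0,0,0,0,0,0,0,0]}'; python3 hgt.py
```

```text
clock: 16.55
position: [0.5665, -0.0356, 0.3169]
ee_rot: [3.141, -0.0, 0.233]
force: [6.1, 1.1, -6.3]
width: 0.0307
grasp_force: 49.9
corr 0.98 shift px 11.355164 height~ 0.034409586 [ 0.56646064 -0.03558268  0.31687638] [ 6.05491483  1.10578757 -6.26590181]
```

```bash
python3 - <<'E'
from h import *
a=np.radians(13.4);R=np.array([[np.cos(a),-np.sin(a)],[np.sin(a),np.cos(a)]]);o=np.array([.566,-.0354]);k=o+R@[-.075,0]
c=camera("side")
A=cv2.imread("pics/side0.png",0);B=cv2.imread("pics/side2.png",0);C=cv2.cvtColor(c["img"],cv2.COLOR_RGB2GRAY)
print("A",A[224:246,344:353].mean(1).round());print("B",B[204:226,345:354].mean(1).round());print("C",C[214:236,344:354].mean(1).round())
th=np.linspace(0,2*np.pi,60)
for h in(0,.070,.0345):
  for e in(0,.011,.022):
    z=.033-e+h;print(h,e,max(proj(c,np.array([k[0]+.019*np.cos(t),k[1]+.019*np.sin(t),z]))[1] for t in th).round(1))
E
```

```text
A [124. 114. 121. 118. 100.  87.  85.  90.  89.  74.  53.  35.  27.  25.
  36.  71. 100. 116. 129. 147. 165. 179.]
B [154. 153. 150. 144. 138. 138. 142. 137. 122.  91.  61.  41.  26.  24.
  34.  78. 131. 165. 174. 166. 144. 131.]
C [ 78.  74.  87.  97. 105. 121. 135. 135. 122.  95.  66.  47.  36.  30.
  54. 110. 158. 185. 191. 191. 190. 188.]
0 0 236.6
0 0.011 239.6
0 0.022 242.6
0.07 0 216.9
0.07 0.011 220.1
0.07 0.022 223.2
0.0345 0 227.0
0.0345 0.011 230.1
0.0345 0.022 233.2
```

```bash
python3 -m crank '{"delta_rot":[[0,0,0],[0,0,0],[0,0,0],[0,0,0],[0,0,0],[0,0,0],[0,0,0]],"slide":[[0,0,3],[0,0,3],[0,0,3],[0,0,2],[0,0,1],[0,0,0],[0,0,0]],"gripper":[0,0,0,0,0,0,0]}'; for i in 1 2; do python3 -m crank '{"delta_rot":[[0,0,0],[0,0,0]],"slide":[[0,0,1],[0,0,0]],"gripper":[0,0]}'|grep -E "posi|forc"; done
```

```text
clock: 17.52
position: [0.5665, -0.0356, 0.3051]
ee_rot: [3.141, -0.001, 0.233]
force: [5.4, -1.3, -6.4]
width: 0.0305
grasp_force: 49.7
position: [0.5665, -0.0356, 0.3042]
force: [6.1, -0.2, -5.6]
grasp_force: 49.7
position: [0.5665, -0.0356, 0.3032]
force: [6.5, -0.7, -5.7]
grasp_force: 49.7
```

```bash
python3 -m crank '{"delta_rot":[[0,0,0],[0,0,0],[0,0,0]],"slide":[[0,0,1],[0,0,1],[0,0,0]],"gripper":[0,0,0]}'|grep -E "posi|forc";  python3 -m crank '{"delta_rot":[[0,0,0],[0,0,0]],"slide":[[0,0,1],[0,0,0]],"gripper":[0,0]}'|grep -E "posi|forc"
```

```text
position: [0.5665, -0.0356, 0.3012]
force: [6.2, -0.6, -4.7]
grasp_force: 49.7
position: [0.5665, -0.0356, 0.3002]
force: [5.8, 0.2, -5.5]
grasp_force: 49.7
```

```bash
python3 -m crank '{"delta_rot":[[0,0,0],[0,0,0],[0,0,0]],"slide":[[0,0,0.7],[0,0,0],[0,0,0]],"gripper":[0,0,0]}'|grep -E "posi|forc"
```

```text
position: [0.5665, -0.0356, 0.2995]
force: [5.7, -1.2, -5.4]
grasp_force: 49.7
```

```bash
python3 -m crank '{"delta_rot":[[0,0,0],[0,0,0],[0,0,0]],"slide":[[0,0,0.7],[0,0,0],[0,0,0]],"gripper":[0,0,0]}'|grep -E "posi|forc"
```

```text
position: [0.5665, -0.0356, 0.2989]
force: [6.0, -0.7, -4.3]
grasp_force: 49.7
```

```bash
python3 -m crank '{"delta_rot":[[0,0,0],[0,0,0],[0,0,0]],"slide":[[0,0,0.8],[0,0,0],[0,0,0]],"gripper":[0,0,0]}'|grep -E "posi|forc"
```

```text
position: [0.5665, -0.0355, 0.2988]
force: [1.6, -1.9, 5.9]
grasp_force: 49.7
```

```bash
python3 -m crank '{"delta_rot":[[0,0,0],[0,0,0],[0,0,0]],"slide":[[0,0,0.8],[0,0,0],[0,0,0]],"gripper":[0,0,0]}'|grep -E "posi|forc"
```

```text
position: [0.5665, -0.0355, 0.2988]
force: [-0.6, -3.7, 10.8]
grasp_force: 49.9
```

Contact came at TCP z 0.2988, and I'm now pressing a little past the weight itself. I'll ease off before letting go.

```bash
python3 -m crank '{"delta_rot":[[0,0,0],[0,0,0],[0,0,0]],"slide":[[0,0,-1.2],[0,0,0],[0,0,0]],"gripper":[0,0,0]}'|grep -E "posi|forc"; python3 hgt.py
```

```text
position: [0.5665, -0.0355, 0.2989]
force: [3.8, -2.9, 4.6]
grasp_force: 49.4
corr 0.988 shift px 5.3776245 height~ 0.016295832 [ 0.56648544 -0.03554463  0.29885182] [ 3.77469475 -2.90976554  4.5946197 ]
```

```bash
python3 -m crank '{"delta_rot":[[0,0,0],[0,0,0],[0,0,0]],"slide":[[0,0,-0.6],[0,0,0],[0,0,0]],"gripper":[0,0,0]}'|grep -E "posi|forc"
```

```text
position: [0.5665, -0.0356, 0.2989]
force: [6.0, -2.7, 0.3]
grasp_force: 49.2
```

```bash
python3 -m crank '{"delta_rot":[[0,0,0],[0,0,0],[0,0,0],[0,0,0],[0,0,0],[0,0,0],[0,0,0],[0,0,0]],"slide":[[0,0,0],[0,0,0],[0,0,0],[0,0,0],[0,0,-15],[0,0,-40],[0,0,-40],[0,0,0]],"gripper":[1,1,1,1,1,1,1,1]}'; python3 hgt.py; python3 - <<'E'
from h import *
c=camera("side");w=camera("wrist")
cv2.imwrite("pics/end.png",np.hstack([cv2.resize(c["img"][120:280,270:410],(420,480)),cv2.resize(w["img"][80:320,180:370],(380,480))])[:,:,::-1])
E
```

```text
clock: 21.95
position: [0.5677, -0.0347, 0.3987]
ee_rot: [3.14, -0.007, 0.233]
force: [0.1, 0.1, -0.4]
width: 0.0853
grasp_force: 0.0
corr 0.988 shift px 5.390793 height~ 0.016335735 [ 0.56769572 -0.03470848  0.39866135] [ 0.08120375  0.1439839  -0.406457  ]
```

View pics/end.png

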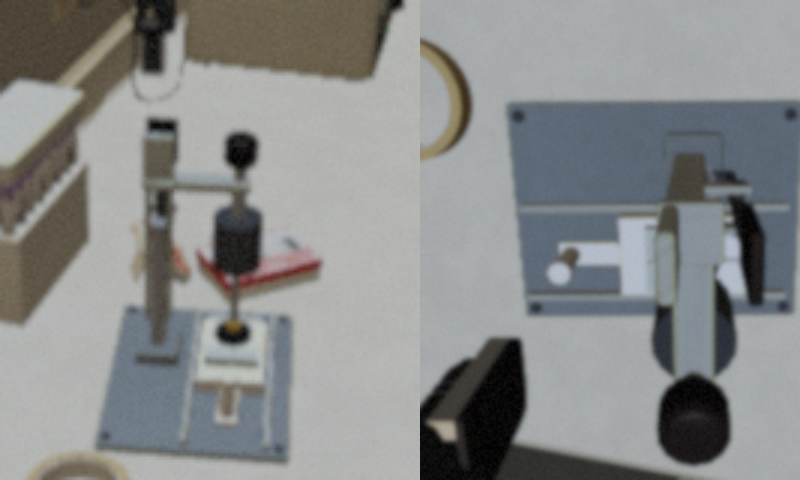

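The foot rests on the slides at (232,330) with the tray home. The height did not change on release and the gripper is clear, so I'm handing it in.

```bash
python3 -c "
from cell import sign_off;print(sign_off())"
```

```text
the job is handed in; nothing more can be done
None
```

The press is loaded and handed in at about 22 s: arm raised to the top tooth, tray slid home, and the foot set down on the slides; it briefly pressed with an estimated 17 N, weight included, before I eased off and let go.

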